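# Put the muddled toys back on their own mats

### The arm

A 6-joint arm with a two-finger parallel gripper is mounted at the origin on the work surface. World frame = base frame: x ahead of the robot, y to its left, z up, the work surface at z = 0. Lengths are in m, angles in rad, forces in N, time in s.
With the tool pointing down it reaches from about 0.35 to 0.975 m from the base axis. Payload 17.4 kg.
Tool frame: the origin (TCP) lies between the finger pads; the fingertips stand 19 mm ahead of it and the grasp point (between the pads) is the TCP; z points along the fingers, y is the line along which they close (so a half turn about z gives the same grasp; the last joint's range is limited). The gripper opens to 85 mm and grips with 20 to 120 N. Pads are 22 mm wide; open, the fingers measure 114 mm over their backs; the gripper's body (76 mm by 85 mm) begins 54 mm behind the grasp point. The pads swing forward as they close: fully open they stand 13 mm farther back than shut.
Start: joints at [1.089, 0.116, 1.442, -0, 1.584, -0.038], TCP at [0.29, 0.61, 0.25] pointing down, gripper open.
Joint ranges: [-2.83, 2.83], [-0.83, 2.19], [0.07, 2.5], [-1.14, 4.28], [0.01, 3], [-2.97, 2.97]. Speed limits (rad/s): [1.89, 1.89, 2.22, 3.14, 3.14, 3.14].

### API

Orientations are given as a unit quaternion [w, x, y, z].
In Python, from bench import * gives the robot as it stands.
- The arm moves only by the tool send_rows, never from a script. Its argument "motion" is a list of rows, each a list of 2 entries, a list of its own where there are three numbers: the shift along the tool's x, y, z as a fraction of full scale, then the turn, a rotation vector about the tool's x, y, z as a fraction of full scale. In form: [[[tx, ty, tz], [rx, ry, rz]], ...]. A call has 1 to 10 rows; each row shifts and turns the commanded pose from where the row before left it, along the tool's axes as they then stand; what a row does not reach is not made up. Full scale, the value 1, is 30 mm for a shift and pi rad for a turn. A row lasts 1/10 s, in which the tool goes at most 50 mm and 8.59 degrees, less where a joint would pass 70% of its speed; a pose out of reach is approached as far as the arm can. A call with a number of a shift or a turn outside -1 to 1 is refused whole. A call with a gripper value outside its range is refused whole. "claw" is the opening, from 0 (shut) to 1 (fully open), set as the call begins (left out, the last holds). The fingers move at their own pace and stop on an object; "squeeze" is the grip in N (left out, the last holds). Time passes only in rows, so rows that do not move let the fingers close. It gives the time, the measured TCP pose, the force, the opening and the grip force at its end, in the units of the state.
- get_state(): the state, without advancing time (a new reading comes with each control period).
- get_image(name): name is "side" or "top"; returns the picture (400x640x3 uint8, red, green, blue); there is no depth.
- camera_info(name): a dict with "fx", "fy", "cx", "cy" (pixels), "R" (3x3) and "t" (3): a world point X has camera coordinates R X + t. Camera axes: x right, y down, z forward; pixel columns grow to the right and rows downward; lengths in m; the calibration is good to about 2 mm. A picture is of the moment at which its call begins. camera_info takes no time and is no camera call.
- close_job(): hands the job in; it is judged then, once.
The state is a dict: "t": time; "qpos": joint angles; "dq": joint speeds; "tau": joint torques, N m; "tcp_pos": TCP position; "tcp_rot": TCP orientation; "ft_force": force on the tool from outside, world axes, zero at the start; "ft_torque": the same for the moment, N m; "width": opening from 0.0 (shut) to 1.0 (fully open); "grip_force": force on a finger pad.
Only numpy, scipy, OpenCV 4.12 (cv2) and the standard library are available. Lean on these libraries where they do the work, as an engineer would, in place of code of your own. Each camera call takes 0.05 s, during which the arm holds its last target. There are 200 camera calls.

### The job

On the toy bench the tractor, the pig money box and the triangle block stand on one another's mats and the cylinder is off its mat. Using a free spot on the way, bring each toy to the middle of the grey mat cut to its own shape (cylinder on round, pig on oval, tractor on oblong, triangle on triangle), lined up with the mat; tractor and pig may face either end, but the triangle block goes tip to tip. Keep every toy upright, set it down rather than drop it, and leave the orange cup and the wooden arch block where they are.

Things in the scene. Friction and masses are not known exactly. Their poses are not given: they have to be found in the camera images.
- cylinder: Solid crimson wooden cylinder block standing on end, 48 mm diameter, 90 mm tall, about 0.11 kg. Origin: centre of its underside; z up its axis. At the start it stands on bare bench. It belongs on the round mat.
- money_box: Cream ceramic pig money box, coin slot in its back; 110 mm long (x, snout at +x), 0.32 kg. Barrel body 62 mm wide (y), axis 40 mm up, back 71 mm up, ears 77 mm; four 9 mm legs. Grip it across y about 40 mm up, within 17 mm of the middle, where it is straight-sided. Origin: on the bench under the body's middle; z up. Starts on the triangle mat, belongs on the oval one.
- tractor: Blue toy tractor, wheels fixed: 105 mm long (x, nose at +x), 66 mm wide, 93 mm high, 0.22 kg. Its flat-sided cab, 40 mm wide (y), 42 mm long, centred at x = -25 mm, reaches the roof at 93 mm; the rear wheels beside it rise to 52 mm: grip the cab across y, 76 mm up. Origin: on the bench under the middle of its length; z up. Starts on the oval mat, belongs on the oblong one.
- triangle_block: Yellow triangular block lying flat, 26 mm thick, 0.11 kg: isosceles, tip 60 mm from the origin at +x, base 80 mm wide (y) at x = -30 mm. A round wooden knob, 24 mm diameter, rises over the origin from 26 to 56 mm up: grip it about 48 mm up. Origin: under the triangle's centroid, on its underside; z up. Starts on the oblong mat, belongs on the triangle mat.
- round_mat: Round silhouette of thin grey linoleum stuck to the bench, 88 mm diameter, under 1 mm thick (no edge to feel). Origin: its centre, on the bench surface (z = 0). Empty at the start; does not move in an episode, as none of the mats do.
- oval_mat: Oval silhouette of thin grey linoleum stuck to the bench, 150 mm (x) by 105 mm (y), under 1 mm thick. Origin: its centre, on the bench surface. Its long axis is its x.
- oblong_mat: Rectangular silhouette of thin grey linoleum stuck to the bench, 155 mm (x) by 105 mm (y), under 1 mm thick. Origin: its centre, on the bench surface. Its long axis is its x.
- triangle_mat: Isosceles triangle silhouette of thin grey linoleum stuck to the bench, 138 mm from base to tip (x, tip at +x), base 120 mm (y), under 1 mm thick. Origin: midway between base and tip (69 mm from each), on the bench surface; the triangle's centroid, where the block's origin belongs, lies 23 mm from the origin towards the base (at x = -23 mm).
- cup: Bystander: translucent orange plastic cup, empty and light, mouth up, 72 mm across the rim, 95 mm tall. Origin: centre of its underside. To be left where it stands.
- arch_block: Bystander: plain wooden bridge block with an arch through it, 32 mm (x) by 100 mm (y), 74 mm tall, standing. Origin: centre of its underside. To be left where it stands.

How it is judged:
At the end, for the whole second after the job is handed in: Each toy centred within 14 mm on the mat of its own shape (the triangle block by its centroid, tip to tip); money box, tractor and triangle within 15 degrees of their mat's line (the first two either way round). All four upright, standing on the bench, at rest and released (horizontal distance between cylinder and round_mat below 0.014 m and horizontal distance between money_box and oval_mat below 0.014 m and angle between the x axis of money_box and the x axis of oval_mat, either way round below 0.26 rad and horizontal distance between tractor and oblong_mat below 0.014 m and angle between the x axis of tractor and the x axis of oblong_mat, either way round below 0.26 rad and x of triangle_block in the frame of triangle_mat between -0.037 and -0.009 m and y of triangle_block in the frame of triangle_mat between -0.014 and 0.014 m and angle between the x axis of triangle_block and the x axis of triangle_mat, either way round below 0.26 rad and x of triangle_mat in the frame of triangle_block above 0 m and height (world z) of each of cylinder, money_box, tractor, triangle_block below 0.008 m and angle between each of cylinder, money_box, tractor, triangle_block's own z axis and vertical below 0.1 rad and linear speed of each of cylinder, money_box, tractor, triangle_block below 0.02 m/s); the robot touches nothing.
It fails at once if a toy falls free of the fingers at more than 0.7 m/s (dropped from over about 25 mm, or thrown) ((linear speed of cylinder above 0.7 m/s and contact force between the fingers and cylinder below 0.3 N) or (linear speed of money_box above 0.7 m/s and contact force between the fingers and money_box below 0.3 N) or (linear speed of tractor above 0.7 m/s and contact force between the fingers and tractor below 0.3 N) or (linear speed of triangle_block above 0.7 m/s and contact force between the fingers and triangle_block below 0.3 N)).
It fails at once if a toy is tipped over by more than 0.7 rad (40 degrees) (angle between any of cylinder, money_box, tractor, triangle_block's own z axis and vertical above 0.7 rad).
It fails at once if the orange cup is displaced by more than 25 mm (distance of cup from where it was at the start of the episode above 0.025 m).
It fails at once if the wooden arch block is displaced by more than 25 mm (distance of arch_block from where it was at the start of the episode above 0.025 m).
It also fails if it takes over 128 s, if anything falls off the work surface, if the arm or the gripper's body presses on something with over 40 N, if the wrist force passes 120 N, or if a joint passes its speed limit or range.

## Working session

There is one attempt and no reset: what is moved stays moved. The work goes in short steps, Python scripts to look and compute and a tool call to move; the robot and the scene stay as the last step left them, time stands still between calls to the robot, and variables do not carry over. Pictures are saved under pics/ and viewed, at most 14 in all, crops included, and the job is handed in when it is done.

Besides the shell and the picture viewer there is one more tool, called in YAML: its name, and indented under it one key for each argument. send_rows: Moves the arm, as the interface text tells. Its arguments: {"type":"object","properties":{"motion":{"type":"array"},"claw":{"type":"number"},"squeeze":{"type":"number"}},"required":["motion"]}

```bash
mkdir -p pics; ls; python3 - <<'E'
from bench import *
import cv2
for n in ("top","side"):
    cv2.imwrite(f"pics/{n}0.png",get_image(n)[:,:,::-1]); print(n,camera_info(n))
print(get_state())
E
```

```text
pics
top {'fx': 475.9389311598477, 'fy': 475.9389311598477, 'cx': 318.5106868948826, 'cy': 198.29091618162832, 'R': array([[-0.01082435, -0.99978705,  0.01756958],
       [-0.9907361 ,  0.00834439, -0.13554462],
       [ 0.13536915, -0.018874  , -0.99061545]]), 't': array([0.05845813, 0.60699472, 0.90181574])}
side {'fx': 489.87628956436447, 'fy': 489.87628956436447, 'cx': 311.21725786216683, 'cy': 191.00927623942218, 'R': array([[ 0.88178621, -0.47148423, -0.01247786],
       [-0.31341417, -0.56597788, -0.76252252],
       [ 0.35245515,  0.67629258, -0.64684133]]), 't': array([-0.52109958,  0.26677535,  0.73950035])}
{'t': 0.1, 'qpos': array([ 1.08919386e+00,  1.16424995e-01,  1.44220168e+00,  6.54673685e-06,
        1.58400922e+00, -3.77709023e-02]), 'dq': array([ 0.00018461, -0.00256959, -0.00181348,  0.00227839,  0.00105903,
       -0.00017537]), 'tau': array([ 2.68571610e-03, -7.33668852e+01, -6.33792615e+01, -4.29366946e-05,
        5.29881960e-03,  4.34182891e-05]), 'tcp_pos': array([0.2897634 , 0.60946829, 0.24964277]), 'tcp_rot': array([-1.37104040e-04,  2.20098756e-01,  9.75477455e-01, -5.03290886e-04]), 'ft_force': array([ 0.05633228,  0.79079013, -0.81621199]), 'ft_torque': array([ 0.00770162,  0.03556983, -0.02339688]), 'grip_force': 0.0, 'width': 1.0016266201458854}
```

View pics/top0.png

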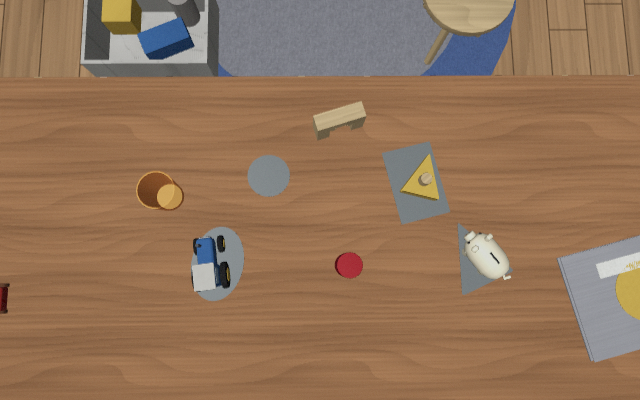

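View pics/side0.png

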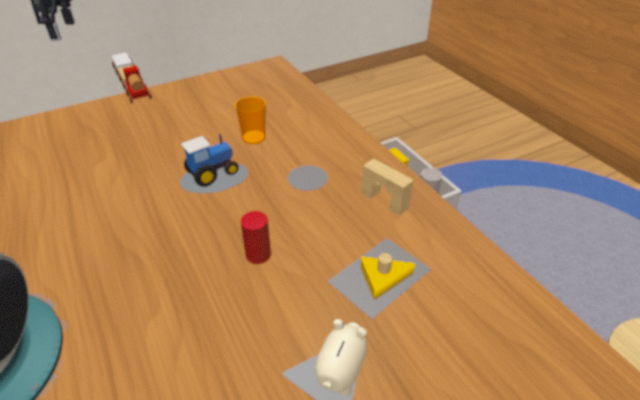

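```bash
cat > h.py <<'E'
import numpy as np, cv2
from bench import *
def unproj(n,uv,z=0.):
    c=camera_info(n);R,t=np.array(c["R"]),np.array(c["t"])
    uv=np.atleast_2d(uv).astype(float)
    d=np.c_[(uv[:,0]-c["cx"])/c["fx"],(uv[:,1]-c["cy"])/c["fy"],np.ones(len(uv))]@R
    o=-R.T@t
    return (o+d*((z-o[2])/d[:,2])[:,None])[:,:2]
def proj(n,X):
    c=camera_info(n);q=np.atleast_2d(X)@np.array(c["R"]).T+c["t"]
    return np.c_[c["fx"]*q[:,0]/q[:,2]+c["cx"],c["fy"]*q[:,1]/q[:,2]+c["cy"]]
def comps(img,lo,hi,amin=60):
    m=cv2.inRange(cv2.cvtColor(img,cv2.COLOR_RGB2HSV),lo,hi)
    cs,_=cv2.findContours(m,cv2.RETR_EXTERNAL,cv2.CHAIN_APPROX_NONE)
    return [c[:,0] for c in cs if cv2.contourArea(c)>amin]
E
python3 - <<'E'
from h import *
img=cv2.imread("pics/top0.png")[:,:,::-1]
hsv=cv2.cvtColor(img,cv2.COLOR_RGB2HSV)
for p in [(268,175),(395,160),(470,280),(230,250),(425,179),(410,190),(485,245),(349,265),(205,275),(207,248)]: print(p,hsv[p[1],p[0]],unproj("top",p).round(3))
for c in comps(img,(85,8,70),(125,70,150)):
    if c[:,1].min()<80 or c[:,0].max()>550: continue
    print("grey",c.mean(0),np.round(cv2.minAreaRect(c.astype(np.float32)),1) if 0 else cv2.minAreaRect(c.astype(np.float32)))
    print(unproj("top",cv2.approxPolyDP(cv2.convexHull(c),3,True)[:,0]).round(3).tolist())
crop=np.hstack([cv2.resize(img[210:310,170:270],(400,400),interpolation=2),cv2.resize(img[210:310,435:535],(400,400),interpolation=2)])
cv2.imwrite("pics/c1.png",crop[:,:,::-1])
E
```

```text
(268, 175) [ 94  13 139] [[0.663 0.156]]
(395, 160) [ 94  16 126] [[ 0.693 -0.109]]
(470, 280) [ 98  16 126] [[ 0.443 -0.254]]
(230, 250) [101  14 148] [[0.509 0.233]]
(425, 179) [ 19  76 188] [[ 0.652 -0.171]]
(410, 190) [ 23 145 200] [[ 0.629 -0.139]]
(485, 245) [ 30  19 217] [[ 0.513 -0.289]]
(349, 265) [178 180 166] [[ 0.476 -0.009]]
(205, 275) [ 30   8 193] [[0.459 0.282]]
(207, 248) [107 162 154] [[0.513 0.279]]
grey [223.54910714 265.86607143] ((222.1269073486328, 263.75244140625), (41.00770950317383, 73.16960144042969), 7.001267433166504)
[[0.556, 0.248], [0.545, 0.225], [0.527, 0.213], [0.472, 0.208], [0.421, 0.237], [0.412, 0.273], [0.426, 0.295], [0.54, 0.284]]
grey [467.11976048 261.50898204] ((462.7417297363281, 258.12408447265625), (64.91102600097656, 32.61256790161133), 62.487998962402344)
[[0.557, -0.235], [0.543, -0.253], [0.445, -0.299], [0.417, -0.24]]
grey [268.35087719 175.07894737] ((268.5, 175.5), (39.0, 41.0), 90.0)
[[0.701, 0.138], [0.675, 0.115], [0.65, 0.115], [0.625, 0.138], [0.623, 0.171], [0.646, 0.195], [0.678, 0.196], [0.703, 0.169]]
grey [415.16810345 182.00431034] ((415.4068603515625, 181.82440185546875), (73.56041717529297, 49.4569206237793), 74.32048034667969)
[[0.731, -0.183], [0.586, -0.218], [0.562, -0.118], [0.708, -0.083]]
```

View pics/c1.png

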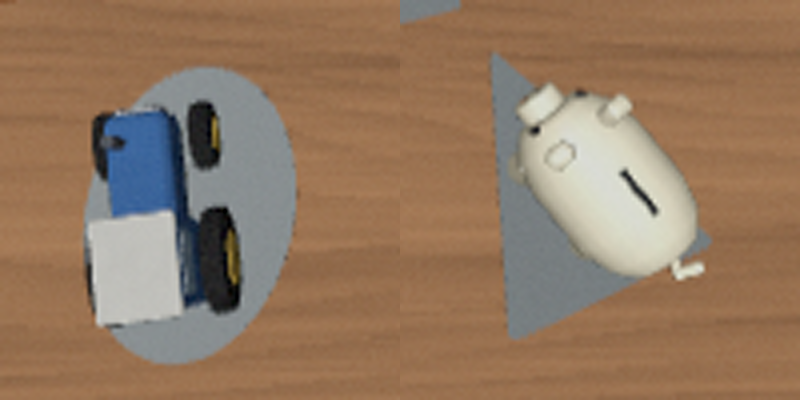

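```bash
cat > fit.py <<'E'
from h import *
from scipy.optimize import minimize
def rot(a): return np.array([[np.cos(a),-np.sin(a)],[np.sin(a),np.cos(a)]])
def mask(n,polys):  # list of px polygons -> union, 4x supersampled
    m=np.zeros((1600,2560),np.uint8)
    for p in polys: cv2.fillPoly(m,[np.round((p+.5)*4*16).astype(np.int32)],255,shift=4)
    return cv2.resize(m,(640,400),interpolation=cv2.INTER_AREA)/255.
def hullpx(n,pts,p):
    P=np.c_[pts[:,:2]@rot(p[2]).T+p[:2],pts[:,2]]
    return cv2.convexHull(proj(n,P).astype(np.float32))[:,0]
def prism(xy,zs): return np.vstack([np.c_[xy,np.full(len(xy),z)] for z in zs])
def iou_fit(n,target,pts,p0,ignore=None):
    w=np.ones_like(target) if ignore is None else 1-ignore
    f=lambda p:(np.abs(mask(n,[hullpx(n,pts,p)])-target)*w).sum()
    best=None
    for k in range(2):
        x0=p0 if best is None else best.x
        s=np.vstack([x0]+[np.array(x0)+d for d in np.diag([.01,.01,.15])])
        best=minimize(f,x0,method="Nelder-Mead",options=dict(initial_simplex=s,xatol=1e-4,fatol=.3))
    return best.x,best.fun
th=np.linspace(0,2*np.pi,60,endpoint=False); cc=np.c_[np.cos(th),np.sin(th)]
x=np.linspace(-50,50,41)/1000; r=np.where(abs(x)<.017,.031,.031*np.sqrt(np.clip(1-((abs(x)-.017)/.033)**2,0,1)))
S=dict(round=prism(cc*.044,[0]),oval=prism(cc*[.075,.0525],[0]),
 oblong=prism(np.array([[1,1],[-1,1],[-1,-1],[1,-1]])*[.0775,.0525],[0]),
 trimat=prism(np.array([[.069,0],[-.069,.06],[-.069,-.06]]),[0]),
 cyl=prism(cc*.024,[0,.09]),tri=prism(np.array([[.06,0],[-.03,.04],[-.03,-.04]]),[0,.026]),
 roof=prism(np.array([[1,1],[-1,1],[-1,-1],[1,-1]])*[.021,.020]+[-.025,0],[.093]),
 pig=np.array([[a,b*np.cos(t),.04+b*np.sin(t)] for a,b in zip(x,r) for t in th]))
def colour(img,lo,hi,box):
    m=cv2.inRange(cv2.cvtColor(img,cv2.COLOR_RGB2HSV),lo,hi)/255.
    o=np.zeros_like(m);a,b,c,d=box;o[b:d,a:c]=m[b:d,a:c];return o
C=dict(grey=((85,6,70),(125,60,165)),red=((170,100,60),(180,255,255)),yel=((15,60,80),(32,255,255)),cream=((18,4,120),(45,75,255)),white=((18,0,150),(45,40,255)))
E
python3 - <<'E'
from fit import *
img=cv2.imread("pics/top0.png")[:,:,::-1].copy()
g=lambda k,b:colour(img,*C[k],b)
def ign(boxpoly):
    m=np.zeros((400,640),np.uint8);cv2.fillPoly(m,[np.array(boxpoly,np.int32)],1);return m.astype(float)
jobs=[("round","grey",(235,145,300,205),(.663,.156,0),None),
("oblong","grey",(375,135,458,230),(.647,-.15,.24),ign([(398,190),(431,148),(442,202)])),
("trimat","grey",(453,218,518,300),(.487,-.26,.4),ign([(462,228),(520,228),(520,284),(500,281),(485,275),(466,258)])),
("oval","grey",(180,220,250,310),(.49,.25,-.2),ign([(188,232),(230,232),(234,292),(190,296)])),
("cyl","red",(330,245,370,285),(.476,-.009,0),None),
("tri","yel",(395,145,445,208),(.63,-.155,0),None),
("pig","cream",(460,228,516,284),(.5,-.28,.7),None),
("roof","white",(188,255,222,298),(.48,.26,.1),None)]
out={}
for nm,col,box,p0,ig in jobs:
    t=g(col,box)
    if nm in("tri","pig","cyl"): t=cv2.morphologyEx(t,cv2.MORPH_CLOSE,np.ones((7,7)))
    if nm=="pig": t=cv2.morphologyEx(t,cv2.MORPH_OPEN,cv2.getStructuringElement(cv2.MORPH_ELLIPSE,(17,17)))
    p,f=iou_fit("top",t,S[nm],p0,ig);out[nm]=p.tolist();print(nm,p.round(4),"res",round(f),"area",t.sum())
    cv2.polylines(img,[np.round(hullpx("top",S[nm],p)).astype(int)],True,(255,0,255),1)
import json;json.dump(out,open("p.json","w"))
cv2.imwrite("pics/c2.png",cv2.resize(img[90:310,160:530],(800,476))[:,:,::-1])
E
```

```text
round [0.6628 0.1561 0.1899] res 85 area 1313.0
oblong [ 0.6473 -0.1498  0.2394] res 169 area 2502.0
trimat [ 0.5023 -0.2621  0.4271] res 109 area 765.0
oval [ 0.4829  0.2597 -0.2189] res 53 area 1486.0
cyl [ 0.4768 -0.0014 -0.1158] res 63 area 530.0
tri [ 0.645  -0.1601 -0.2549] res 38 area 995.0
pig [ 0.4922 -0.2748  0.6484] res 91 area 1443.0
roof [0.4841 0.2675 0.0891] res 69 area 562.0
```

View pics/c2.png

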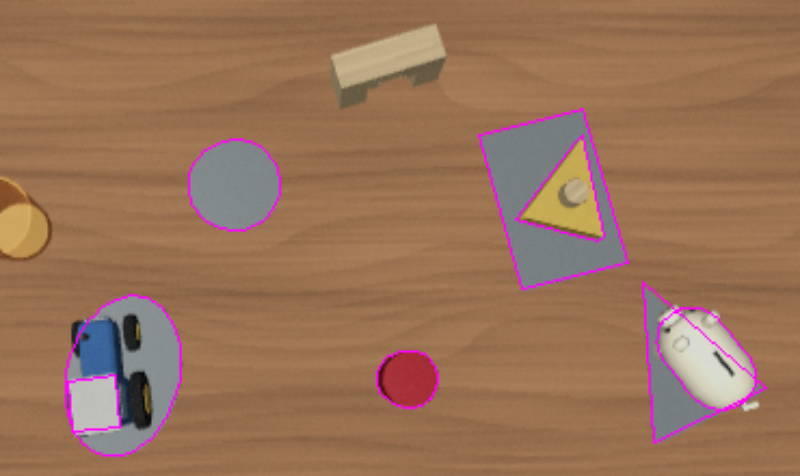

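```bash
cat > go.py <<'E'
from bench import *; import numpy as np,sys
def go(x,y,z,yaw=None):
    s=get_state();w,a,b,c=s["tcp_rot"];p=s["tcp_pos"]
    X=np.array([1-2*(b*b+c*c),2*(a*b+w*c)]);ps=np.arctan2(X[1],X[0])
    if yaw is None: yaw=ps
    j1=np.arctan2(y,x);j6=j1+np.pi/2-np.array([yaw,yaw-np.pi,yaw+np.pi])
    turn=s["qpos"][5]  # current j6; pick turn so j6 ends in range
    dj=(j6[0]+np.pi)%(2*np.pi)-np.pi
    yw=j1+np.pi/2-dj; ps=s["qpos"][0]+np.pi/2-s["qpos"][5]
    D=np.array([x,y])-p[:2]; ex=np.array([np.cos(yw),np.sin(yw)]); ey=np.array([ex[1],-ex[0]])
    tz=-(yw-ps)/np.pi
    print("t %.1f tcp"%s["t"],p.round(4),"yaw %.3f j6 %.2f->%.2f"%(ps,turn,dj),"F",s["ft_force"].round(1),"w %.2f g %.0f"%(s["width"],s["grip_force"]))
    print(" turn tot %.4f | after turn tx %.3f ty %.3f | tz %.3f (units of 30mm)"%(tz,D@ex/.03,D@ey/.03,(p[2]-z)/.03))
go(*map(float,sys.argv[1:]))
E
python3 go.py .4768 -.0014 .055
```

```text
t 0.1 tcp [0.2898 0.6095 0.2496] yaw 2.698 j6 -0.04->-1.13 F [ 0.1  0.8 -0.8] w 1.00 g 0
 turn tot -0.0000 | after turn tx -14.374 ty -15.712 | tz 6.488 (units of 30mm)
```

send_rows:
  motion:
    - [[-0.9,-0.98,0],[0,0,0]]
    - [[-0.9,-0.98,0],[0,0,0]]
    - [[-0.9,-0.98,0],[0,0,0]]
    - [[-0.9,-0.98,0],[0,0,0]]
    - [[-0.9,-0.98,0],[0,0,0]]
    - [[-0.9,-0.98,0],[0,0,0]]
    - [[-0.9,-0.98,0],[0,0,0]]
    - [[-0.9,-0.98,0],[0,0,0]]
  claw: 1
  squeeze: 40

```text
t: 0.9
tcp_pos: [0.384, 0.3029, 0.2501]
tcp_rot: [-0.0, 0.22, 0.976, -0.0]
ft_force: [0.6, 0.3, 0.3]
width: 1.002
grip_force: 0.0
```

send_rows:
  motion:
    - [[-0.9,-0.98,0],[0,0,0]]
    - [[-0.9,-0.98,0],[0,0,0]]
    - [[-0.9,-0.98,0],[0,0,0]]
    - [[-0.9,-0.98,0],[0,0,0]]
    - [[-0.9,-0.98,0],[0,0,0]]
    - [[-0.9,-0.98,0],[0,0,0]]
    - [[-0.9,-0.98,0],[0,0,0]]
    - [[-0.9,-0.98,0],[0,0,0]]
    - [[0,0,0],[0,0,0]]
    - [[0,0,0],[0,0,0]]

```text
t: 1.9
tcp_pos: [0.478, -0.0013, 0.2499]
tcp_rot: [-0.0, 0.221, 0.975, 0.0]
ft_force: [-0.6, -0.0, 0.1]
width: 0.999
grip_force: 0.0
```

```bash
python3 go.py .4768 -.0014 .055
```

```text
t 1.9 tcp [ 0.478  -0.0013  0.2499] yaw 2.696 j6 -1.18->-1.13 F [-0.6 -0.   0.1] w 1.00 g 0
 turn tot -0.0000 | after turn tx 0.034 ty -0.019 | tz 6.498 (units of 30mm)
```

send_rows:
  motion:
    - [[0,0,1],[0,0,0]]
    - [[0,0,1],[0,0,0]]
    - [[0,0,1],[0,0,0]]
    - [[0,0,1],[0,0,0]]
    - [[0,0,1],[0,0,0]]
    - [[0,0,1],[0,0,0]]
    - [[0,0,0.5],[0,0,0]]
    - [[0,0,0],[0,0,0]]

```text
t: 2.7
tcp_pos: [0.477, 0.0001, 0.0537]
tcp_rot: [-0.002, 0.22, 0.976, -0.0]
ft_force: [-0.5, -0.0, 0.5]
width: 1.003
grip_force: 0.0
```

send_rows:
  motion:
    - [[0,0,0],[0,0,0]]
    - [[0,0,0],[0,0,0]]
    - [[0,0,0],[0,0,0]]
    - [[0,0,0],[0,0,0]]
    - [[0,0,0],[0,0,0]]
    - [[0,0,0],[0,0,0]]
    - [[0,0,0],[0,0,0]]
    - [[0,0,0],[0,0,0]]
  claw: 0

```text
t: 3.5
tcp_pos: [0.4787, -0.0007, 0.057]
tcp_rot: [0.001, 0.22, 0.975, 0.0]
ft_force: [-2.3, 0.5, 7.8]
width: 0.553
grip_force: 40.5
```

send_rows:
  motion:
    - [[0,0,-0.5],[0,0,0]]
    - [[0,0,-1],[0,0,0]]
    - [[0,0,-1],[0,0,0]]
    - [[0,0,-1],[0,0,0]]
    - [[0,0,-0.5],[0,0,0]]
    - [[0,0,0],[0,0,0]]

```text
t: 4.1
tcp_pos: [0.4788, -0.0007, 0.1779]
tcp_rot: [0.002, 0.22, 0.975, 0.0]
ft_force: [0.7, -0.3, -1.8]
width: 0.551
grip_force: 41.5
```

```bash
python3 go.py .6628 .1561 .057; python3 - <<'E'
from h import *
a,b=get_image("top"),get_image("side")
cv2.imwrite("pics/c3.png",np.hstack([cv2.resize(a[100:300,180:440],(400,308)),cv2.resize(b[60:300,140:450],(400,308))])[:,:,::-1])
E
```

```text
t 4.1 tcp [ 0.4788 -0.0007  0.1779] yaw 2.698 j6 -1.18->-0.90 F [ 0.7 -0.3 -1.8] w 0.55 g 41
 turn tot 0.0000 | after turn tx -3.296 ty 7.356 | tz 4.030 (units of 30mm)
```

View pics/c3.png

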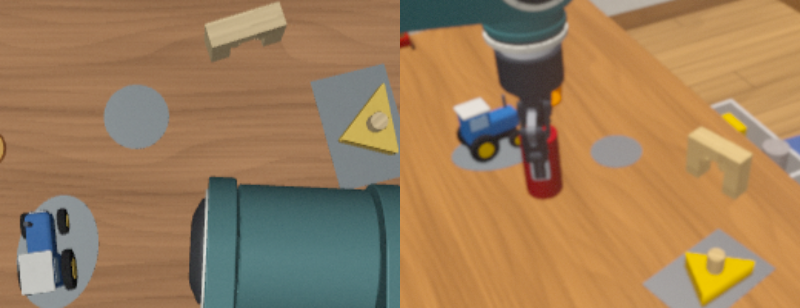

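send_rows:
  motion:
    - [[-0.41,0.92,0],[0,0,0]]
    - [[-0.41,0.92,0],[0,0,0]]
    - [[-0.41,0.92,0],[0,0,0]]
    - [[-0.41,0.92,0],[0,0,0]]
    - [[-0.41,0.92,0],[0,0,0]]
    - [[-0.41,0.92,0],[0,0,0]]
    - [[-0.41,0.92,0],[0,0,0]]
    - [[-0.41,0.92,0],[0,0,0]]
    - [[0,0,0],[0,0,0]]
    - [[0,0,0],[0,0,0]]

```text
t: 5.2
tcp_pos: [0.6612, 0.1566, 0.1728]
tcp_rot: [-0.002, 0.22, 0.976, -0.001]
ft_force: [0.1, -0.0, -1.0]
width: 0.554
grip_force: 41.8
```

send_rows:
  motion:
    - [[0,0,1],[0,0,0]]
    - [[0,0,1],[0,0,0]]
    - [[0,0,1],[0,0,0]]
    - [[0,0,0.6],[0,0,0]]
    - [[0,0,0.2],[0,0,0]]
    - [[0,0,0.1],[0,0,0]]
    - [[0,0,0.07],[0,0,0]]
    - [[0,0,0],[0,0,0]]

```text
t: 6.0
tcp_pos: [0.6621, 0.1565, 0.0572]
tcp_rot: [0.001, 0.22, 0.975, 0.0]
ft_force: [0.5, 0.3, -0.1]
width: 0.549
grip_force: 41.8
```

```bash
python3 go.py .6628 .1561 .057
```

```text
t 6.0 tcp [0.6621 0.1565 0.0572] yaw 2.698 j6 -0.93->-0.90 F [ 0.5  0.3 -0.1] w 0.55 g 42
 turn tot 0.0000 | after turn tx -0.027 ty -0.002 | tz 0.008 (units of 30mm)
```

send_rows:
  motion:
    - [[0,0,0],[0,0,0]]
    - [[0,0,0],[0,0,0]]
    - [[0,0,0],[0,0,0]]
    - [[0,0,0],[0,0,0]]
    - [[0,0,0],[0,0,0]]
    - [[0,0,0],[0,0,0]]
  claw: 1

```text
t: 6.6
tcp_pos: [0.6617, 0.1565, 0.0562]
tcp_rot: [-0.0, 0.22, 0.975, -0.0]
ft_force: [-1.0, -0.0, 0.3]
width: 1.002
grip_force: 0.0
```

send_rows:
  motion:
    - [[0,0,-0.5],[0,0,0]]
    - [[0,0,-1],[0,0,0]]
    - [[0,0,-1],[0,0,0]]
    - [[0,0,-1],[0,0,0]]
    - [[0,0,-0.5],[0,0,0]]
    - [[0,0,0],[0,0,0]]

```text
t: 7.2
tcp_pos: [0.6625, 0.1566, 0.1793]
tcp_rot: [0.002, 0.22, 0.975, 0.001]
ft_force: [0.4, 1.0, 0.0]
width: 1.0
grip_force: 0.0
```

```bash
python3 go.py .645 -.1601 .051 1.7
```

```text
t 7.2 tcp [0.6625 0.1566 0.1793] yaw 2.698 j6 -0.93->-0.37 F [0.4 1.  0. ] w 1.00 g 0
 turn tot 0.3176 | after turn tx -10.393 ty -1.938 | tz 4.276 (units of 30mm)
```

send_rows:
  motion:
    - [[0,0,0],[0,0,0.0454]]
    - [[0,0,0],[0,0,0.0454]]
    - [[0,0,0],[0,0,0.0454]]
    - [[0,0,0],[0,0,0.0454]]
    - [[0,0,0],[0,0,0.0454]]
    - [[0,0,0],[0,0,0.0454]]
    - [[0,0,0],[0,0,0.0454]]

```text
t: 7.9
tcp_pos: [0.6612, 0.1564, 0.1744]
tcp_rot: [-0.001, 0.662, 0.749, -0.001]
ft_force: [-0.1, 0.2, -1.1]
width: 1.001
grip_force: 0.0
```

send_rows:
  motion:
    - [[-0.95,-0.18,0],[0,0,0]]
    - [[-0.95,-0.18,0],[0,0,0]]
    - [[-0.95,-0.18,0],[0,0,0]]
    - [[-0.95,-0.18,0],[0,0,0]]
    - [[-0.95,-0.18,0],[0,0,0]]
    - [[-0.95,-0.18,0],[0,0,0]]
    - [[-0.95,-0.18,0],[0,0,0]]
    - [[-0.95,-0.18,0],[0,0,0]]
    - [[-0.95,-0.18,0],[0,0,0]]
    - [[-0.95,-0.18,0],[0,0,0]]

```text
t: 8.9
tcp_pos: [0.644, -0.1342, 0.1745]
tcp_rot: [-0.001, 0.66, 0.751, -0.0]
ft_force: [0.1, -0.3, 0.6]
width: 1.002
grip_force: 0.0
```

send_rows:
  motion:
    - [[-0.9,-0.14,0],[0,0,0]]
    - [[0,0,0],[0,0,0]]
    - [[0,0,0],[0,0,0]]

```text
t: 9.2
tcp_pos: [0.6436, -0.1606, 0.1748]
tcp_rot: [-0.001, 0.661, 0.751, -0.0]
ft_force: [0.2, 0.1, -0.3]
width: 0.999
grip_force: 0.0
```

```bash
python3 go.py .645 -.1601 .051 1.7
```

```text
t 9.2 tcp [ 0.6436 -0.1606  0.1748] yaw 1.698 j6 -0.41->-0.37 F [ 0.2  0.1 -0.3] w 1.00 g 0
 turn tot -0.0005 | after turn tx 0.012 ty 0.050 | tz 4.125 (units of 30mm)
```

send_rows:
  motion:
    - [[0,0.05,1],[0,0,0]]
    - [[0,0,1],[0,0,0]]
    - [[0,0,1],[0,0,0]]
    - [[0,0,0.8],[0,0,0]]
    - [[0,0,0.3],[0,0,0]]
    - [[0,0,0],[0,0,0]]
    - [[0,0,0],[0,0,0]]

```text
t: 9.9
tcp_pos: [0.646, -0.1599, 0.0543]
tcp_rot: [0.0, 0.66, 0.751, 0.0]
ft_force: [-1.2, 0.1, 0.5]
width: 1.002
grip_force: 0.0
```

send_rows:
  motion:
    - [[0,0,0],[0,0,0]]
    - [[0,0,0],[0,0,0]]
    - [[0,0,0],[0,0,0]]
    - [[0,0,0],[0,0,0]]
    - [[0,0,0],[0,0,0]]
    - [[0,0,0],[0,0,0]]
    - [[0,0,0],[0,0,0]]
    - [[0,0,0],[0,0,0]]
    - [[0,0,0],[0,0,0]]
    - [[0,0,0],[0,0,0]]
  claw: 0

```text
t: 10.9
tcp_pos: [0.6457, -0.1603, 0.0537]
tcp_rot: [0.0, 0.66, 0.751, 0.0]
ft_force: [-1.4, -0.7, 6.4]
width: 0.266
grip_force: 39.4
```

send_rows:
  motion:
    - [[0,0,-0.5],[0,0,0]]
    - [[0,0,-1],[0,0,0]]
    - [[0,0,-0.8],[0,0,0]]
    - [[0,0,0],[0,0,0]]
    - [[0,0,0],[0,0,0]]

```text
t: 11.4
tcp_pos: [0.6455, -0.1602, 0.1228]
tcp_rot: [0.0, 0.66, 0.751, 0.0]
ft_force: [-0.5, -0.2, -1.6]
width: 0.265
grip_force: 39.3
```

```bash
python3 go.py .48 -.04 .053 2.38; python3 - <<'E'
from h import *
b=get_image("side")
cv2.imwrite("pics/c4.png",cv2.resize(b[150:350,260:560],(600,400))[:,:,::-1])
E
```

```text
t 11.4 tcp [ 0.6455 -0.1602  0.1228] yaw 1.699 j6 -0.41->-0.89 F [-0.5 -0.2 -1.6] w 0.27 g 39
 turn tot -0.2166 | after turn tx 6.760 ty -0.907 | tz 2.328 (units of 30mm)
```

View pics/c4.png

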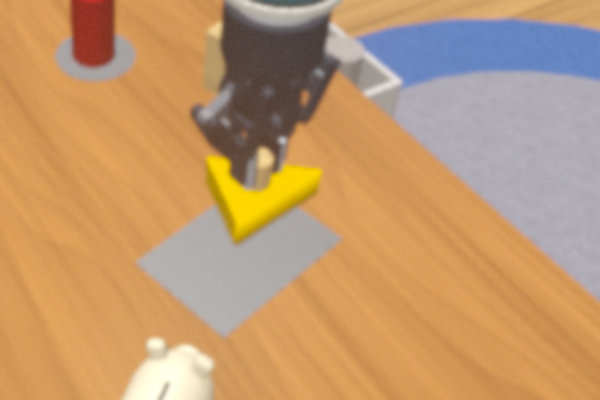

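send_rows:
  motion:
    - [[0,0,0],[0,0,-0.0361]]
    - [[0,0,0],[0,0,-0.0361]]
    - [[0,0,0],[0,0,-0.0361]]
    - [[0,0,0],[0,0,-0.0361]]
    - [[0,0,0],[0,0,-0.0361]]
    - [[0,0,0],[0,0,-0.0361]]
    - [[0,0,0],[0,0,0]]

```text
t: 12.15
tcp_pos: [0.645, -0.1601, 0.1209]
tcp_rot: [-0.001, 0.371, 0.929, -0.0]
ft_force: [0.2, -0.5, -1.4]
width: 0.269
grip_force: 39.3
```

send_rows:
  motion:
    - [[0.84,-0.11,0],[0,0,0]]
    - [[0.84,-0.11,0],[0,0,0]]
    - [[0.84,-0.11,0],[0,0,0]]
    - [[0.84,-0.11,0],[0,0,0]]
    - [[0.84,-0.11,0],[0,0,0]]
    - [[0.84,-0.11,0],[0,0,0]]
    - [[0.84,-0.11,0],[0,0,0]]
    - [[0.84,-0.11,0],[0,0,0]]
    - [[0,0,0],[0,0,0]]
    - [[0,0,0],[0,0,0]]

```text
t: 13.15
tcp_pos: [0.4812, -0.0401, 0.122]
tcp_rot: [0.0, 0.373, 0.928, -0.0]
ft_force: [-1.3, 0.2, 0.3]
width: 0.267
grip_force: 39.3
```

send_rows:
  motion:
    - [[0,0,0.9],[0,0,0]]
    - [[0,0,0.8],[0,0,0]]
    - [[0,0,0.3],[0,0,0]]
    - [[0,0,0.2],[0,0,0]]
    - [[0,0,0.06],[0,0,0]]
    - [[0,0,0],[0,0,0]]
    - [[0,0,0],[0,0,0]]

```text
t: 13.85
tcp_pos: [0.4818, -0.0403, 0.0553]
tcp_rot: [0.001, 0.372, 0.928, 0.0]
ft_force: [-0.5, 0.3, -1.1]
width: 0.264
grip_force: 39.3
```

```bash
python3 go.py .48 -.04 .053 2.38
```

```text
t 13.8 tcp [ 0.4818 -0.0403  0.0553] yaw 2.380 j6 -0.95->-0.89 F [-0.5  0.3 -1.1] w 0.26 g 39
 turn tot -0.0001 | after turn tx 0.051 ty -0.035 | tz 0.075 (units of 30mm)
```

Lower the last 1–2 mm, release, lift, then head for the tractor.

send_rows:
  motion:
    - [[0,0,0.04],[0,0,0]]
    - [[0,0,0.02],[0,0,0]]
    - [[0,0,0],[0,0,0]]

```text
t: 14.15
tcp_pos: [0.4818, -0.0403, 0.0536]
tcp_rot: [0.001, 0.372, 0.928, 0.0]
ft_force: [-3.7, -0.1, 7.1]
width: 0.267
grip_force: 40.3
```

send_rows:
  motion:
    - [[0,0,0],[0,0,0]]
    - [[0,0,0],[0,0,0]]
    - [[0,0,0],[0,0,0]]
    - [[0,0,0],[0,0,0]]
    - [[0,0,0],[0,0,0]]
    - [[0,0,0],[0,0,0]]
  claw: 1

```text
t: 14.75
tcp_pos: [0.4814, -0.0402, 0.0526]
tcp_rot: [-0.0, 0.372, 0.928, -0.0]
ft_force: [-0.6, 0.8, -0.2]
width: 1.003
grip_force: 0.0
```

send_rows:
  motion:
    - [[0,0,-0.5],[0,0,0]]
    - [[0,0,-1],[0,0,0]]
    - [[0,0,-1],[0,0,0]]
    - [[0,0,-1],[0,0,0]]
    - [[0,0,-0.8],[0,0,0]]
    - [[0,0,0],[0,0,0]]
    - [[0,0,0],[0,0,0]]

```text
t: 15.45
tcp_pos: [0.4815, -0.0402, 0.1826]
tcp_rot: [0.001, 0.372, 0.928, 0.0]
ft_force: [-0.2, 0.4, -0.3]
width: 1.0
grip_force: 0.0
```

```bash
python3 go.py .459 .265 .078 .089; python3 - <<'E'
from fit import *
a=get_image("top");cv2.imwrite("pics/c5.png",a[:,:,::-1])
b=get_image("side");cv2.imwrite("pics/s5.png",b[:,:,::-1])
for nm in(): pass
# tractor whole-body outline check from side: project roof corners and wheels with estimate
p=np.array([.4841,.2675,.0891])
for n,i in(("top",a),("side",b)):
    i=i.copy()
    for pts in (S["roof"],prism(np.array([[1,1],[-1,1],[-1,-1],[1,-1]])*[.0525,.033],[0])):
        cv2.polylines(i,[np.round(hullpx(n,pts,p)).astype(int)],True,(255,0,255),1)
    u,v=proj(n,[[p[0],p[1],.05]])[0].astype(int)
    cv2.imwrite("pics/t5_%s.png"%n,cv2.resize(i[v-50:v+50,max(u-50,0):u+50],(400,400),interpolation=2)[:,:,::-1])
cv2.imwrite("pics/t5.png",np.hstack([cv2.imread("pics/t5_top.png"),cv2.imread("pics/t5_side.png")]))
E
```

```text
t 15.4 tcp [ 0.4815 -0.0402  0.1826] yaw 2.380 j6 -0.95->2.01 F [-0.2  0.4 -0.3] w 1.00 g 0
 turn tot 0.7292 | after turn tx 0.158 ty -10.200 | tz 3.487 (units of 30mm)
```

View pics/t5.png

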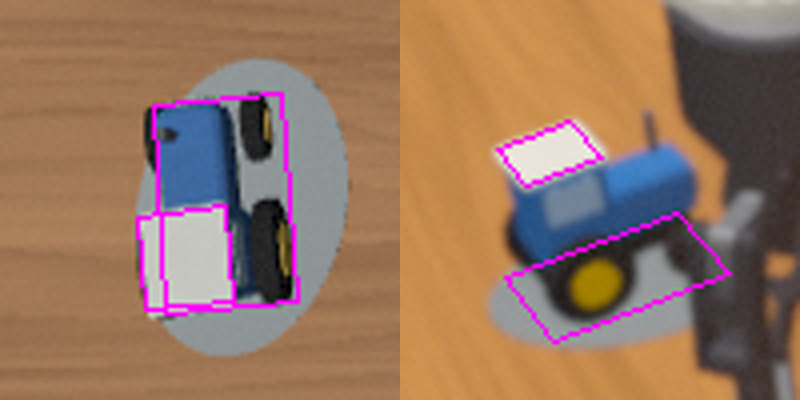

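send_rows:
  motion:
    - [[0,0,0],[0,0,0.0456]]
    - [[0,0,0],[0,0,0.0456]]
    - [[0,0,0],[0,0,0.0456]]
    - [[0,0,0],[0,0,0.0456]]
    - [[0,0,0],[0,0,0.0456]]
    - [[0,0,0],[0,0,0.0456]]
    - [[0,0,0],[0,0,0.0456]]
    - [[0,0,0],[0,0,0.0456]]
    - [[0,0,0],[0,0,0.0456]]
    - [[0,0,0],[0,0,0.0456]]

```text
t: 16.55
tcp_pos: [0.481, -0.0402, 0.1806]
tcp_rot: [-0.0, 0.891, 0.454, -0.001]
ft_force: [0.3, 0.8, -0.6]
width: 1.0
grip_force: 0.0
```

send_rows:
  motion:
    - [[0,0,0],[0,0,0.0456]]
    - [[0,0,0],[0,0,0.0456]]
    - [[0,0,0],[0,0,0.0456]]
    - [[0,0,0],[0,0,0.0456]]
    - [[0,0,0],[0,0,0.0456]]
    - [[0,0,0],[0,0,0.0456]]
    - [[0,0,0],[0,0,0]]

```text
t: 17.25
tcp_pos: [0.481, -0.0402, 0.1807]
tcp_rot: [-0.0, 0.999, 0.043, -0.001]
ft_force: [0.5, -0.9, 0.6]
width: 0.999
grip_force: 0.0
```

send_rows:
  motion:
    - [[0.01,-0.93,0],[0,0,0]]
    - [[0.01,-0.93,0],[0,0,0]]
    - [[0.01,-0.93,0],[0,0,0]]
    - [[0.01,-0.93,0],[0,0,0]]
    - [[0.01,-0.93,0],[0,0,0]]
    - [[0.01,-0.93,0],[0,0,0]]
    - [[0.01,-0.93,0],[0,0,0]]
    - [[0.01,-0.93,0],[0,0,0]]
    - [[0.01,-0.93,0],[0,0,0]]
    - [[0.01,-0.93,0],[0,0,0]]

```text
t: 18.25
tcp_pos: [0.4594, 0.2391, 0.181]
tcp_rot: [0.0, 0.999, 0.046, -0.0]
ft_force: [0.5, -0.2, -0.1]
width: 0.998
grip_force: 0.0
```

send_rows:
  motion:
    - [[0.01,-0.9,0],[0,0,0]]
    - [[0,0,0],[0,0,0]]
    - [[0,0,0],[0,0,0]]
    - [[0,0,0],[0,0,0]]

```text
t: 18.65
tcp_pos: [0.4578, 0.2643, 0.1813]
tcp_rot: [0.0, 0.999, 0.045, -0.0]
ft_force: [-0.1, 0.4, -0.5]
width: 0.998
grip_force: 0.0
```

```bash
python3 go.py .458 .265 .078 .089
```

```text
t 18.6 tcp [0.4578 0.2643 0.1813] yaw 0.089 j6 1.96->2.01 F [-0.1  0.4 -0.5] w 1.00 g 0
 turn tot 0.0001 | after turn tx 0.009 ty -0.023 | tz 3.443 (units of 30mm)
```

send_rows:
  motion:
    - [[0,0,1],[0,0,0]]
    - [[0,0,1],[0,0,0]]
    - [[0,0,0.8],[0,0,0]]
    - [[0,0,0.5],[0,0,0]]
    - [[0,0,0.14],[0,0,0]]
    - [[0,0,0],[0,0,0]]
    - [[0,0,0],[0,0,0]]

```text
t: 19.35
tcp_pos: [0.4584, 0.265, 0.0797]
tcp_rot: [-0.0, 0.999, 0.044, 0.001]
ft_force: [0.5, -0.5, 1.0]
width: 0.997
grip_force: 0.0
```

send_rows:
  motion:
    - [[0,0,0],[0,0,0]]
    - [[0,0,0],[0,0,0]]
    - [[0,0,0],[0,0,0]]
    - [[0,0,0],[0,0,0]]
    - [[0,0,0],[0,0,0]]
    - [[0,0,0],[0,0,0]]
    - [[0,0,0],[0,0,0]]
    - [[0,0,0],[0,0,0]]
    - [[0,0,0],[0,0,0]]
    - [[0,0,0],[0,0,0]]
  claw: 0
  squeeze: 50

```text
t: 20.35
tcp_pos: [0.458, 0.2652, 0.0789]
tcp_rot: [-0.0, 0.999, 0.044, 0.0]
ft_force: [-1.5, 1.1, 6.6]
width: 0.46
grip_force: 50.1
```

send_rows:
  motion:
    - [[0,0,-0.4],[0,0,0]]
    - [[0,0,-0.8],[0,0,0]]
    - [[0,0,-1],[0,0,0]]
    - [[0,0,-0.8],[0,0,0]]
    - [[0,0,0],[0,0,0]]
    - [[0,0,0],[0,0,0]]

```text
t: 20.95
tcp_pos: [0.4577, 0.2648, 0.1684]
tcp_rot: [-0.0, 0.999, 0.044, 0.0]
ft_force: [0.7, -0.3, -2.8]
width: 0.461
grip_force: 50.7
```

```bash
python3 go.py .6473 -.1498 .078 .2394; python3 - <<'E'
from h import *
b=get_image("side")
cv2.imwrite("pics/c6.png",cv2.resize(b[50:250,120:420],(600,400))[:,:,::-1])
E
```

```text
t 20.9 tcp [0.4577 0.2648 0.1684] yaw 0.088 j6 1.96->1.10 F [ 0.7 -0.3 -2.8] w 0.46 g 51
 turn tot -0.0483 | after turn tx 2.861 ty 14.925 | tz 3.013 (units of 30mm)
```

View pics/c6.png

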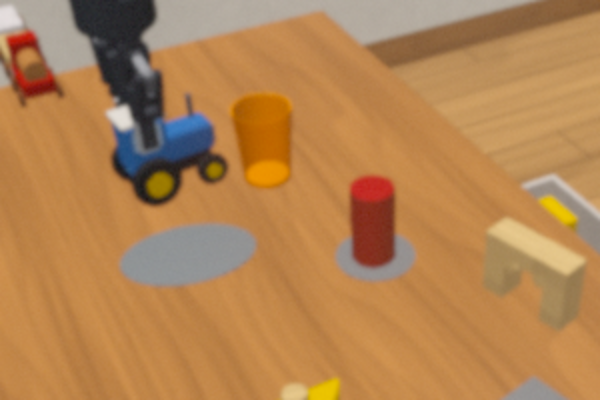

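```bash
python3 go.py .622 -.156 .080 .2394; python3 - <<'E'
from fit import *
a=get_image("top"); a2=cv2.imread("pics/c5.png")[:,:,::-1].copy()
b=get_image("side")
t=colour(b,(85,0,70),(140,60,200),(170,150,260,200))
ov=np.zeros_like(t);print("side oval area",t.sum())
print("oval side",iou_fit("side",t,S["oval"],(.483,.26,-.22)))
# triangle at buffer, seen earlier in side picture? use top if visible
t=cv2.morphologyEx(colour(a,*C["yel"],(330,220,410,300)),cv2.MORPH_CLOSE,np.ones((7,7)));print("tri area",t.sum())
print("tri top",iou_fit("top",t,S["tri"],(.48,-.04,.427)))
t=colour(a,*C["red"],(230,140,300,200));print("cyl",iou_fit("top",t,S["cyl"],(.663,.156,0)),t.sum())
E
```

```text
t 21.0 tcp [0.4575 0.2647 0.1675] yaw 0.088 j6 1.96->1.09 F [-0.6 -0.8 -2.4] w 0.47 g 51
 turn tot -0.0483 | after turn tx 2.003 ty 14.923 | tz 2.915 (units of 30mm)
side oval area 1154.0
oval side (array([ 0.48954688,  0.2655334 , -0.05858579]), np.float64(405.6117647058823))
tri area 1108.0
tri top (array([ 0.48243899, -0.04026135,  0.4336383 ]), np.float64(111.40392156862745))
cyl (array([0.66208334, 0.15820771, 0.06641424]), np.float64(93.85098039215686)) 609.0
```

send_rows:
  motion:
    - [[0,0,0],[0,0,-0.024]]
    - [[0,0,0],[0,0,-0.024]]
    - [[0.06,0.45,0],[0,0,0]]
    - [[0.12,0.9,0],[0,0,0]]
    - [[0.12,0.9,0],[0,0,0]]
    - [[0.12,0.9,0],[0,0,0]]
    - [[0.12,0.9,0],[0,0,0]]
    - [[0.12,0.9,0],[0,0,0]]
    - [[0.12,0.9,0],[0,0,0]]
    - [[0.12,0.9,0],[0,0,0]]

```text
t: 22.1
tcp_pos: [0.5319, 0.0727, 0.1676]
tcp_rot: [0.0, 0.993, 0.118, -0.001]
ft_force: [0.5, 0.2, -2.1]
width: 0.458
grip_force: 50.7
```

send_rows:
  motion:
    - [[0.12,0.9,0],[0,0,0]]
    - [[0.12,0.9,0],[0,0,0]]
    - [[0.12,0.9,0],[0,0,0]]
    - [[0.12,0.9,0],[0,0,0]]
    - [[0.12,0.9,0],[0,0,0]]
    - [[0.12,0.9,0],[0,0,0]]
    - [[0.12,0.9,0],[0,0,0]]
    - [[0.12,0.9,0],[0,0,0]]
    - [[0.14,0.97,0],[0,0,0]]
    - [[0,0,0],[0,0,0]]

```text
t: 23.1
tcp_pos: [0.6219, -0.1593, 0.1671]
tcp_rot: [0.0, 0.993, 0.117, -0.001]
ft_force: [-0.3, 0.1, -2.4]
width: 0.461
grip_force: 51.0
```

send_rows:
  motion:
    - [[0,0,0.8],[0,0,0]]
    - [[0,0,0.8],[0,0,0]]
    - [[0,0,0.4],[0,0,0]]
    - [[0,0,0],[0,0,0]]
    - [[0,0,0],[0,0,0]]
    - [[0,0,0],[0,0,0]]

```text
t: 23.7
tcp_pos: [0.6224, -0.156, 0.1098]
tcp_rot: [0.0, 0.993, 0.119, 0.001]
ft_force: [0.8, 0.5, -2.1]
width: 0.463
grip_force: 50.9
```

```bash
python3 go.py .622 -.156 .080 .2394; python3 - <<'E'
from fit import *
a=get_image("top");p=(.6473,-.1498,.2394)
b=get_image("side")
cv2.polylines(b,[np.round(hullpx("side",S["oblong"],p)).astype(int)],True,(255,0,255),1)
cv2.imwrite("pics/c7.png",cv2.resize(b[150:330,300:480],(500,500))[:,:,::-1])
t=colour(a,*C["grey"],(180,220,250,310));p,f=iou_fit("top",t,S["oval"],(.483,.26,-.22));print("oval",p,f,t.sum())
E
```

```text
t 23.7 tcp [ 0.6224 -0.156   0.1098] yaw 0.238 j6 1.05->1.09 F [ 0.8  0.5 -2.1] w 0.46 g 51
 turn tot -0.0003 | after turn tx -0.012 ty -0.001 | tz 0.993 (units of 30mm)
oval [ 0.48353191  0.25826342 -0.19726063] 113.42745098039217 2966.0
```

View pics/c7.png

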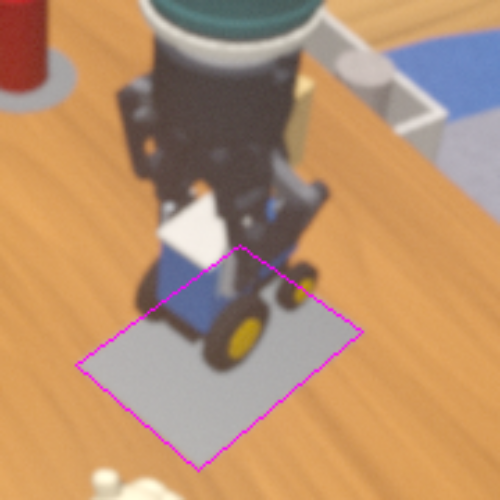

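send_rows:
  motion:
    - [[0,0,0.5],[0,0,0]]
    - [[0,0,0.3],[0,0,0]]
    - [[0,0,0.14],[0,0,0]]
    - [[0,0,0.05],[0,0,0]]
    - [[0,0,0.04],[0,0,0]]
    - [[0,0,0],[0,0,0]]

```text
t: 24.4
tcp_pos: [0.6216, -0.1559, 0.079]
tcp_rot: [-0.0, 0.993, 0.119, -0.0]
ft_force: [-14.4, 1.1, 19.2]
width: 0.464
grip_force: 54.3
```

send_rows:
  motion:
    - [[0,0,0],[0,0,0]]
    - [[0,0,0],[0,0,0]]
    - [[0,0,0],[0,0,0]]
    - [[0,0,0],[0,0,0]]
    - [[0,0,0],[0,0,0]]
    - [[0,0,0],[0,0,0]]
  claw: 1

```text
t: 25.0
tcp_pos: [0.6219, -0.1558, 0.0774]
tcp_rot: [-0.0, 0.993, 0.119, -0.0]
ft_force: [-1.2, 0.4, 0.3]
width: 0.999
grip_force: 0.0
```

send_rows:
  motion:
    - [[0,0,-0.5],[0,0,0]]
    - [[0,0,-1],[0,0,0]]
    - [[0,0,-1],[0,0,0]]
    - [[0,0,-0.8],[0,0,0]]
    - [[0,0,0],[0,0,0]]
    - [[0,0,0],[0,0,0]]

```text
t: 25.6
tcp_pos: [0.6221, -0.1559, 0.1777]
tcp_rot: [0.0, 0.993, 0.119, 0.001]
ft_force: [0.2, 0.4, -1.1]
width: 0.998
grip_force: 0.0
```

```bash
python3 go.py .4922 -.2748 .040 .6484
```

```text
t 25.6 tcp [ 0.6221 -0.1559  0.1777] yaw 0.239 j6 1.05->0.41 F [ 0.2  0.4 -1.1] w 1.00 g 0
 turn tot -0.1305 | after turn tx -5.844 ty 0.545 | tz 4.589 (units of 30mm)
```

send_rows:
  motion:
    - [[0,0,0],[0,0,-0.0435]]
    - [[0,0,0],[0,0,-0.0435]]
    - [[0,0,0],[0,0,-0.0435]]
    - [[-0.9,0.08,0],[0,0,0]]
    - [[-0.9,0.08,0],[0,0,0]]
    - [[-0.9,0.08,0],[0,0,0]]
    - [[-0.9,0.08,0],[0,0,0]]
    - [[-0.9,0.08,0],[0,0,0]]
    - [[-0.9,0.08,0],[0,0,0]]
    - [[-0.45,0.06,0],[0,0,0]]

```text
t: 26.6
tcp_pos: [0.4903, -0.2756, 0.1758]
tcp_rot: [-0.0, 0.948, 0.318, -0.0]
ft_force: [0.1, 0.1, -1.0]
width: 0.999
grip_force: 0.0
```

```bash
python3 - <<'E'
from fit import *
s=unproj("top",(494.8,258),.071)[0];p=np.array([.4922,-.2748]);d=s-p;print(s,rot(-.6484)@d)
a=get_image("top");b=get_image("side");q=np.array([p[0],p[1],.6484])
for n,i in(("top",a),("side",b)):
    cv2.polylines(i,[np.round(hullpx(n,S["pig"],q)).astype(int)],True,(255,0,255),1)
print(proj("side",[[*p,.04]]))
cv2.imwrite("pics/c8.png",np.hstack([cv2.resize(a[150:310,380:540],(400,400)),cv2.resize(b[240:400,260:420],(400,400))])[:,:,::-1])
E
python3 go.py .4922 -.2748 .040 .6484
```

```text
[ 0.48630464 -0.27994256] [-0.00780455 -0.00053861]
[[340.54329741 356.94852148]]
t 26.7 tcp [ 0.4909 -0.2755  0.1761] yaw 0.647 j6 0.37->0.41 F [ 0.1 -0.6 -0.4] w 1.00 g 0
 turn tot -0.0005 | after turn tx 0.049 ty 0.007 | tz 4.535 (units of 30mm)
```

View pics/c8.png

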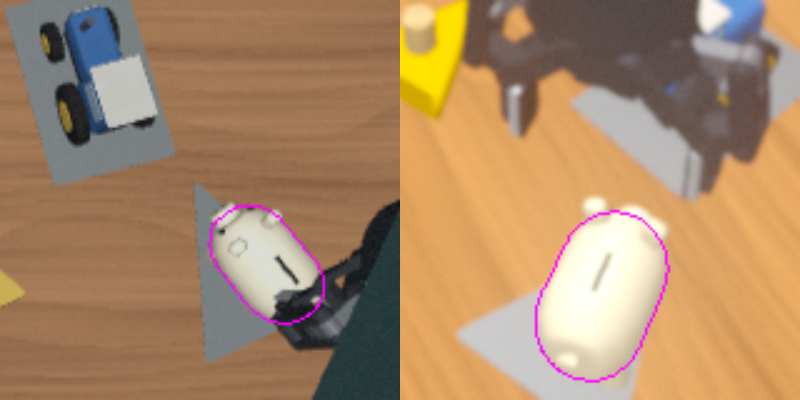

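```bash
python3 - <<'E'
from fit import *
def body(L):
    x=np.linspace(-L,L,41);r=np.where(abs(x)<.017,.031,.031*np.sqrt(np.clip(1-((abs(x)-.017)/(L-.017))**2,0,1)))
    return np.array([[a,b*np.cos(t),.04+b*np.sin(t)] for a,b in zip(x,r) for t in th])
K=lambda k:cv2.getStructuringElement(cv2.MORPH_ELLIPSE,(k,k))
a=cv2.imread("pics/top0.png")[:,:,::-1];b=get_image("side")
print("slot side",rot(-.6484)@(unproj("side",(340.8,348.8),.071)[0]-[.4922,-.2748]))
for n,i,box,k in(("top",a,(460,228,516,284),21),("side",b,(305,318,375,400),29)):
    t=cv2.morphologyEx(colour(i,*C["cream"],box),cv2.MORPH_CLOSE,K(9));t=cv2.morphologyEx(t,cv2.MORPH_OPEN,K(k));print(n,t.sum())
    for L in(.042,.045,.048,.051): print(L,*iou_fit(n,t,body(L),(.4922,-.2748,.65)))
E
```

```text
slot side [-0.00591721 -0.00190837]
top 1439.0
0.042 [ 0.49242547 -0.27405249  0.62019387] 203.6
0.045 [ 0.49197281 -0.27465262  0.62616378] 131.18823529411765
0.048 [ 0.49185542 -0.27428431  0.6486054 ] 72.84705882352941
0.051 [ 0.49222171 -0.27420386  0.64786287] 67.43921568627451
side 3231.0
0.042 [ 0.47531334 -0.28584914  0.57729659] 854.6627450980393
0.045 [ 0.4763234  -0.28475276  0.54879403] 749.878431372549
0.048 [ 0.47860636 -0.28338627  0.55488768] 651.1686274509805
0.051 [ 0.48072157 -0.28215867  0.58617935] 548.4862745098039
```

send_rows:
  motion:
    - [[0,0,1],[0,0,0]]
    - [[0,0,1],[0,0,0]]
    - [[0,0,1],[0,0,0]]
    - [[0,0,1],[0,0,0]]
    - [[0,0,0.5],[0,0,0]]
    - [[0,0,0],[0,0,0]]
    - [[0,0,0],[0,0,0]]

```text
t: 27.45
tcp_pos: [0.4925, -0.2747, 0.0425]
tcp_rot: [0.0, 0.948, 0.319, 0.0]
ft_force: [-0.5, -0.1, 0.3]
width: 0.998
grip_force: 0.0
```

send_rows:
  motion:
    - [[0,0,0],[0,0,0]]
    - [[0,0,0],[0,0,0]]
    - [[0,0,0],[0,0,0]]
    - [[0,0,0],[0,0,0]]
    - [[0,0,0],[0,0,0]]
    - [[0,0,0],[0,0,0]]
    - [[0,0,0],[0,0,0]]
    - [[0,0,0],[0,0,0]]
    - [[0,0,0],[0,0,0]]
    - [[0,0,0],[0,0,0]]
  claw: 0
  squeeze: 60

```text
t: 28.45
tcp_pos: [0.4926, -0.2752, 0.0436]
tcp_rot: [0.001, 0.948, 0.319, 0.001]
ft_force: [-1.7, 3.0, 10.8]
width: 0.703
grip_force: 64.4
```

send_rows:
  motion:
    - [[0,0,-0.4],[0,0,0]]
    - [[0,0,-0.8],[0,0,0]]
    - [[0,0,-1],[0,0,0]]
    - [[0,0,-1],[0,0,0]]
    - [[0,0,-0.8],[0,0,0]]
    - [[0,0,0],[0,0,0]]
    - [[0,0,0],[0,0,0]]

```text
t: 29.15
tcp_pos: [0.4917, -0.2747, 0.1617]
tcp_rot: [0.0, 0.948, 0.319, 0.0]
ft_force: [0.3, -0.1, -3.6]
width: 0.706
grip_force: 66.5
```

```bash
python3 go.py .4833 .2585 .042 -.205; python3 - <<'E'
from fit import *
b=get_image("side")
cv2.imwrite("pics/c9.png",cv2.resize(b[220:400,230:430],(444,400))[:,:,::-1])
E
```

```text
t 29.1 tcp [ 0.4917 -0.2747  0.1617] yaw 0.648 j6 0.37->2.27 F [ 0.3 -0.1 -3.6] w 0.71 g 67
 turn tot 0.2717 | after turn tx -3.894 ty -17.345 | tz 3.991 (units of 30mm)
```

View pics/c9.png

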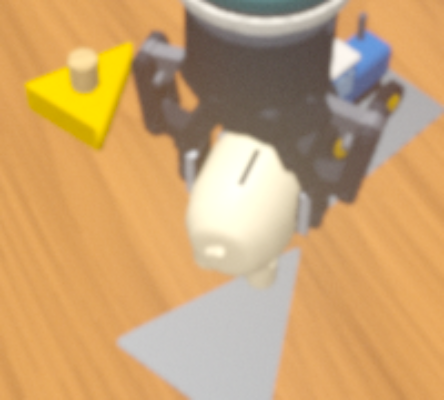

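send_rows:
  motion:
    - [[0,0,0],[0,0,0.0388]]
    - [[0,0,0],[0,0,0.0388]]
    - [[0,0,0],[0,0,0.0388]]
    - [[0,0,0],[0,0,0.0388]]
    - [[0,0,0],[0,0,0.0388]]
    - [[0,0,0],[0,0,0.0388]]
    - [[0,0,0],[0,0,0.0388]]
    - [[-0.1,-0.45,0],[0,0,0]]
    - [[-0.2,-0.9,0],[0,0,0]]
    - [[-0.2,-0.9,0],[0,0,0]]

```text
t: 30.2
tcp_pos: [0.4902, -0.2042, 0.1602]
tcp_rot: [-0.0, 0.995, -0.101, -0.001]
ft_force: [-0.6, -0.6, -2.4]
width: 0.7
grip_force: 66.5
```

send_rows:
  motion:
    - [[-0.2,-0.9,0],[0,0,0]]
    - [[-0.2,-0.9,0],[0,0,0]]
    - [[-0.2,-0.9,0],[0,0,0]]
    - [[-0.2,-0.9,0],[0,0,0]]
    - [[-0.2,-0.9,0],[0,0,0]]
    - [[-0.2,-0.9,0],[0,0,0]]
    - [[-0.2,-0.9,0],[0,0,0]]
    - [[-0.2,-0.9,0],[0,0,0]]
    - [[-0.2,-0.9,0],[0,0,0]]
    - [[-0.2,-0.9,0],[0,0,0]]

```text
t: 31.2
tcp_pos: [0.486, 0.0725, 0.1604]
tcp_rot: [0.0, 0.995, -0.1, -0.001]
ft_force: [1.9, 0.2, -3.6]
width: 0.705
grip_force: 66.5
```

send_rows:
  motion:
    - [[-0.2,-0.9,0],[0,0,0]]
    - [[-0.2,-0.9,0],[0,0,0]]
    - [[-0.2,-0.9,0],[0,0,0]]
    - [[-0.2,-0.9,0],[0,0,0]]
    - [[-0.2,-0.9,0],[0,0,0]]
    - [[-0.2,-0.9,0],[0,0,0]]
    - [[-0.1,-0.5,0],[0,0,0]]
    - [[0,0,0],[0,0,0]]
    - [[0,0,0],[0,0,0]]

```text
t: 32.1
tcp_pos: [0.4844, 0.252, 0.1609]
tcp_rot: [0.0, 0.995, -0.101, -0.0]
ft_force: [-0.3, 0.1, -3.1]
width: 0.701
grip_force: 66.5
```

send_rows:
  motion:
    - [[0,0,0.6],[0,0,0]]
    - [[0,0,0.9],[0,0,0]]
    - [[0,0,0.8],[0,0,0]]
    - [[0,0,0.5],[0,0,0]]
    - [[0,0,0.2],[0,0,0]]
    - [[0,0,0],[0,0,0]]
    - [[0,0,0],[0,0,0]]

```text
t: 32.8
tcp_pos: [0.4853, 0.2522, 0.0726]
tcp_rot: [-0.0, 0.995, -0.102, 0.001]
ft_force: [0.7, 0.0, -2.8]
width: 0.701
grip_force: 66.5
```

```bash
python3 go.py .4833 .2585 .0435 -.205; python3 - <<'E'
from fit import *
a=get_image("top")
t=colour(a,*C["grey"],(453,218,518,300));print("trimat",iou_fit("top",t,S["trimat"],(.5023,-.2621,.427)),t.sum())
E
```

```text
t 32.8 tcp [0.4853 0.2522 0.0726] yaw -0.205 j6 2.21->2.27 F [ 0.7  0.  -2.8] w 0.70 g 66
 turn tot 0.0001 | after turn tx -0.108 ty -0.192 | tz 0.970 (units of 30mm)
trimat (array([ 0.50112788, -0.26116359,  0.41942182]), np.float64(125.2470588235294)) 1881.0
```

send_rows:
  motion:
    - [[-0.1,-0.19,0.4],[0,0,0]]
    - [[0,0,0.3],[0,0,0]]
    - [[0,0,0.15],[0,0,0]]
    - [[0,0,0.07],[0,0,0]]
    - [[0,0,0.04],[0,0,0]]
    - [[0,0,0],[0,0,0]]

```text
t: 33.45
tcp_pos: [0.4829, 0.2586, 0.0437]
tcp_rot: [-0.0, 0.995, -0.102, -0.0]
ft_force: [-7.5, -0.9, 11.0]
width: 0.699
grip_force: 67.9
```

```bash
python3 go.py .4833 .2585 .0435 -.205; python3 - <<'E'
from fit import *
b=get_image("side");p=(.4833,.2585,-.205)
cv2.polylines(b,[np.round(hullpx("side",S["oval"],p)).astype(int)],True,(255,0,255),1)
cv2.polylines(b,[np.round(hullpx("side",S["pig"],p)).astype(int)],True,(0,255,0),1)
cv2.imwrite("pics/c10.png",cv2.resize(b[110:230,150:290],(583,500))[:,:,::-1])
E
```

```text
t 33.5 tcp [0.4829 0.2586 0.0437] yaw -0.204 j6 2.22->2.27 F [-7.5 -0.9 11. ] w 0.70 g 68
 turn tot 0.0002 | after turn tx 0.012 ty -0.001 | tz 0.007 (units of 30mm)
```

View pics/c10.png

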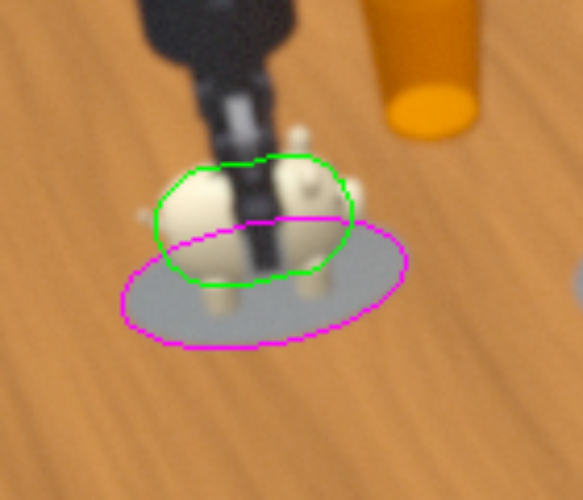

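send_rows:
  motion:
    - [[0,0,0],[0,0,0]]
    - [[0,0,0],[0,0,0]]
    - [[0,0,0],[0,0,0]]
    - [[0,0,0],[0,0,0]]
    - [[0,0,0],[0,0,0]]
    - [[0,0,0],[0,0,0]]
  claw: 1
  squeeze: 40

```text
t: 34.1
tcp_pos: [0.483, 0.2584, 0.0427]
tcp_rot: [-0.0, 0.995, -0.102, 0.0]
ft_force: [-0.3, -0.2, 0.2]
width: 0.999
grip_force: 0.0
```

send_rows:
  motion:
    - [[0,0,-0.5],[0,0,0]]
    - [[0,0,-1],[0,0,0]]
    - [[0,0,-1],[0,0,0]]
    - [[0,0,-1],[0,0,0]]
    - [[0,0,-0.5],[0,0,0]]
    - [[0,0,0],[0,0,0]]
    - [[0,0,0],[0,0,0]]

```text
t: 34.8
tcp_pos: [0.4828, 0.2582, 0.162]
tcp_rot: [0.0, 0.995, -0.102, -0.0]
ft_force: [0.0, 1.1, -1.2]
width: 0.999
grip_force: 0.0
```

```bash
python3 go.py .4822 -.0402 .053
```

```text
t 34.8 tcp [0.4828 0.2582 0.162 ] yaw -0.205 j6 2.22->1.69 F [ 0.   1.1 -1.2] w 1.00 g 0
 turn tot -0.0000 | after turn tx 2.003 ty 9.745 | tz 3.634 (units of 30mm)
```

send_rows:
  motion:
    - [[0.2,0.97,0],[0,0,0]]
    - [[0.2,0.97,0],[0,0,0]]
    - [[0.2,0.97,0],[0,0,0]]
    - [[0.2,0.97,0],[0,0,0]]
    - [[0.2,0.97,0],[0,0,0]]
    - [[0.2,0.97,0],[0,0,0]]
    - [[0.2,0.97,0],[0,0,0]]
    - [[0.2,0.97,0],[0,0,0]]
    - [[0.2,0.97,0],[0,0,0]]
    - [[0.2,0.98,0],[0,0,0]]

```text
t: 35.8
tcp_pos: [0.4818, -0.0402, 0.1609]
tcp_rot: [-0.0, 0.995, -0.102, -0.001]
ft_force: [0.5, 0.2, -0.2]
width: 0.995
grip_force: 0.0
```

send_rows:
  motion:
    - [[0,0,0],[0,0,0]]
    - [[0,0,0.8],[0,0,0]]
    - [[0,0,1],[0,0,0]]
    - [[0,0,1],[0,0,0]]
    - [[0,0,0.6],[0,0,0]]
    - [[0,0,0.2],[0,0,0]]
    - [[0,0,0],[0,0,0]]
    - [[0,0,0],[0,0,0]]

```text
t: 36.6
tcp_pos: [0.4828, -0.0389, 0.0553]
tcp_rot: [-0.0, 0.995, -0.102, 0.0]
ft_force: [0.2, 0.6, -0.5]
width: 1.0
grip_force: 0.0
```

send_rows:
  motion:
    - [[0,0,0],[0,0,0]]
    - [[0,0,0],[0,0,0]]
    - [[0,0,0],[0,0,0]]
    - [[0,0,0],[0,0,0]]
    - [[0,0,0],[0,0,0]]
    - [[0,0,0],[0,0,0]]
    - [[0,0,0],[0,0,0]]
    - [[0,0,0],[0,0,0]]
    - [[0,0,0],[0,0,0]]
    - [[0,0,0],[0,0,0]]
  claw: 0

```text
t: 37.6
tcp_pos: [0.4827, -0.0391, 0.0549]
tcp_rot: [0.0, 0.995, -0.102, 0.0]
ft_force: [-0.9, -1.3, 5.0]
width: 0.261
grip_force: 39.3
```

send_rows:
  motion:
    - [[0,0,-0.4],[0,0,0]]
    - [[0,0,-0.8],[0,0,0]]
    - [[0,0,-0.6],[0,0,0]]
    - [[0,0,0],[0,0,0]]
    - [[0,0,0],[0,0,0]]

```text
t: 38.1
tcp_pos: [0.4824, -0.039, 0.1086]
tcp_rot: [-0.0, 0.995, -0.102, 0.0]
ft_force: [0.1, 0.1, -1.8]
width: 0.269
grip_force: 39.5
```

```bash
python3 go.py .4805 -.2709 .053
```

```text
t 38.1 tcp [ 0.4824 -0.039   0.1086] yaw -0.205 j6 1.64->1.26 F [ 0.1  0.1 -1.8] w 0.27 g 39
 turn tot 0.0000 | after turn tx 1.509 ty 7.582 | tz 1.852 (units of 30mm)
```

send_rows:
  motion:
    - [[0.17,0.84,0],[0,0,0]]
    - [[0.17,0.84,0],[0,0,0]]
    - [[0.17,0.84,0],[0,0,0]]
    - [[0.17,0.84,0],[0,0,0]]
    - [[0.17,0.84,0],[0,0,0]]
    - [[0.17,0.84,0],[0,0,0]]
    - [[0.17,0.84,0],[0,0,0]]
    - [[0.17,0.84,0],[0,0,0]]
    - [[0.15,0.86,0],[0,0,0]]
    - [[0,0,0],[0,0,0]]

```text
t: 39.1
tcp_pos: [0.4799, -0.2729, 0.1072]
tcp_rot: [-0.0, 0.995, -0.103, -0.001]
ft_force: [-0.2, -0.1, -1.5]
width: 0.261
grip_force: 39.6
```

send_rows:
  motion:
    - [[0,0,0.6],[0,0,0]]
    - [[0,0,0.6],[0,0,0]]
    - [[0,0,0.35],[0,0,0]]
    - [[0,0,0.1],[0,0,0]]
    - [[0,0,0.06],[0,0,0]]
    - [[0,0,0.03],[0,0,0]]
    - [[0,0,0],[0,0,0]]
    - [[0,0,0],[0,0,0]]

```text
t: 39.9
tcp_pos: [0.4809, -0.271, 0.057]
tcp_rot: [0.0, 0.995, -0.102, 0.0]
ft_force: [0.6, 0.3, -0.8]
width: 0.265
grip_force: 39.6
```

```bash
python3 go.py .4805 -.2709 .0545; python3 - <<'E'
from fit import *
b=get_image("side");
cv2.polylines(b,[np.round(hullpx("side",S["trimat"],(.5015,-.2615,.422))).astype(int)],True,(255,0,255),1)
cv2.polylines(b,[np.round(hullpx("side",S["tri"],(.4805,-.2709,.422))).astype(int)],True,(0,255,0),1)
cv2.imwrite("pics/c11.png",cv2.resize(b[260:400,260:420],(571,500))[:,:,::-1])
E
```

```text
t 39.9 tcp [ 0.4809 -0.271   0.057 ] yaw -0.205 j6 1.22->1.26 F [ 0.6  0.3 -0.8] w 0.26 g 40
 turn tot -0.0000 | after turn tx -0.013 ty -0.001 | tz 0.085 (units of 30mm)
```

View pics/c11.png

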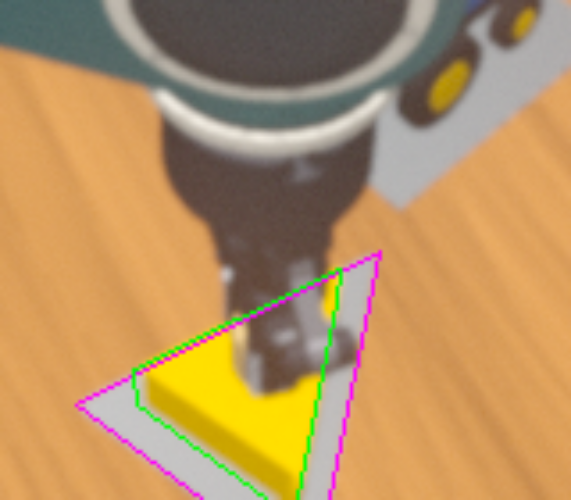

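send_rows:
  motion:
    - [[0,0,0.04],[0,0,0]]
    - [[0,0,0.03],[0,0,0]]
    - [[0,0,0.01],[0,0,0]]
    - [[0,0,0],[0,0,0]]

```text
t: 40.35
tcp_pos: [0.4809, -0.2712, 0.0549]
tcp_rot: [0.0, 0.995, -0.102, 0.0]
ft_force: [-2.6, -0.8, 7.7]
width: 0.261
grip_force: 40.5
```

send_rows:
  motion:
    - [[0,0,0],[0,0,0]]
    - [[0,0,0],[0,0,0]]
    - [[0,0,0],[0,0,0]]
    - [[0,0,0],[0,0,0]]
    - [[0,0,0],[0,0,0]]
    - [[0,0,0],[0,0,0]]
  claw: 1

```text
t: 40.95
tcp_pos: [0.4807, -0.2709, 0.0541]
tcp_rot: [-0.0, 0.995, -0.102, -0.0]
ft_force: [-0.2, -0.1, 0.9]
width: 0.999
grip_force: 0.0
```

send_rows:
  motion:
    - [[0,0,-0.5],[0,0,0]]
    - [[0,0,-1],[0,0,0]]
    - [[0,0,-1],[0,0,0]]
    - [[0,0,-1],[0,0,0]]
    - [[0,0,-1],[0,0,0]]
    - [[0,0,-1],[0,0,0]]

```text
t: 41.55
tcp_pos: [0.4805, -0.2708, 0.2217]
tcp_rot: [0.0, 0.995, -0.102, 0.0]
ft_force: [0.9, -0.1, -0.3]
width: 1.0
grip_force: 0.0
```

send_rows:
  motion:
    - [[-0.3,-0.9,0],[0,0,0]]
    - [[-0.3,-0.9,0],[0,0,0]]
    - [[-0.3,-0.9,0],[0,0,0]]
    - [[-0.3,-0.9,0],[0,0,0]]
    - [[-0.3,-0.9,0],[0,0,0]]
    - [[-0.3,-0.9,0],[0,0,0]]
    - [[-0.3,-0.9,0],[0,0,0]]
    - [[-0.3,-0.9,0],[0,0,0]]
    - [[-0.3,-0.9,0],[0,0,0]]
    - [[0,0,0],[0,0,0]]

```text
t: 42.55
tcp_pos: [0.4503, -0.0143, 0.2205]
tcp_rot: [-0.0, 0.995, -0.101, 0.001]
ft_force: [-0.1, -1.1, -0.0]
width: 0.996
grip_force: 0.0
```

```bash
cat > final.py <<'E'
from fit import *
M=dict(round=(.6628,.1561,0),oval=(.4833,.2585,-.205),oblong=(.6473,-.1498,.2394),trimat=(.5015,-.2615,.422))
a=get_image("top")
cl=lambda t,k:cv2.morphologyEx(t,k,cv2.getStructuringElement(cv2.MORPH_ELLIPSE,(9,9) if k==cv2.MORPH_CLOSE else (21,21)))
for nm,m,col,box,p0 in(("cyl","round","red",(230,140,300,200),(.663,.156,0)),("tri","trimat","yel",(453,218,518,300),(.48,-.27,.42)),
  ("pig","oval","cream",(175,215,255,305),(.483,.258,-.2)),("roof","oblong","white",(375,135,458,230),(.647,-.15,.24))):
    t=cl(colour(a,*C[col],box),cv2.MORPH_CLOSE)
    if nm=="pig": t=cl(t,cv2.MORPH_OPEN)
    p,f=iou_fit("top",t,S[nm],p0);q=np.array(M[m])
    print(nm,p.round(3),"in mat mm",(rot(-q[2])@(p[:2]-q[:2])*1e3).round(1),"dyaw",round(p[2]-q[2],3),"res",round(f),t.sum())
    for k,pp in((nm,p),(m,q)): cv2.polylines(a,[np.round(hullpx("top",S[k],pp)).astype(int)],True,(255,0,255),1)
cv2.imwrite("pics/f.png",cv2.resize(a[80:310,110:530],(800,438))[:,:,::-1])
E
python3 final.py
```

```text
cyl [0.662 0.158 0.098] in mat mm [-0.9  2.1] dyaw 0.098 res 73 628.0
tri [ 0.481 -0.275  0.465] in mat mm [-24.4  -3.6] dyaw 0.043 res 444 829.0
pig [ 0.483  0.261 -0.132] in mat mm [-0.5  2.7] dyaw 0.073 res 112 1483.0
roof [ 0.645 -0.148  0.292] in mat mm [-1.3  2.5] dyaw 0.053 res 63 506.0
```

View pics/f.png

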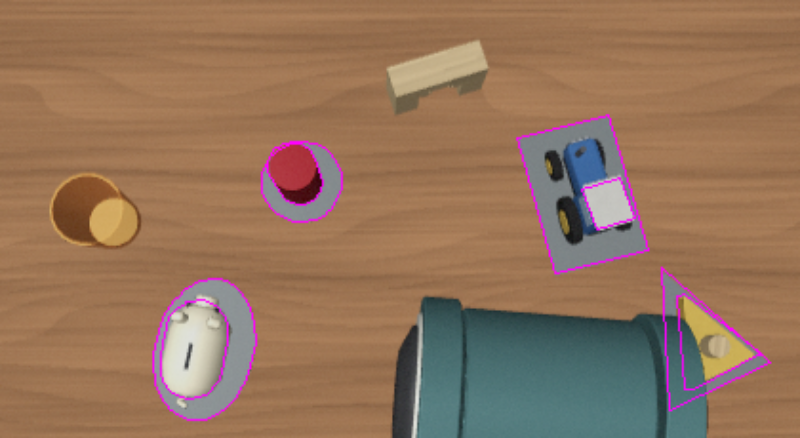

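```bash
python3 -c "
from bench import *
print(close_job())"
```

```text
the job is handed in; nothing more can be done
None
```

I handed the job in at about 43 s of 128 s with all four toys upright, released and on their own mats. My last look put each within about 4 mm and 5 degrees of its mat, though the arm partly hid the triangle block in that view. The cup and arch block were not touched.

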